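Hang the out-of-service plate on the block reader

ROBOT

A 6-joint arm with a two-finger parallel gripper is mounted at the origin on the work surface. World frame = base frame: x ahead of the robot, y to its left, z up, the work surface at z = 0. Lengths are in m, angles in degrees, forces in N, time in s.
With the tool pointing down it reaches from about 0.35 to 0.975 m from the base axis. Payload 17.4 kg.
Tool frame: the origin (TCP) lies midway between the tips of the shut fingers; the grasp point (between the pads) lies 19 mm behind it; z points along the fingers, y is the direction in which the jaws open and shut (so a half turn about z gives the same grasp; the last joint's range is limited). The gripper opens to 85 mm and grips with 20 to 120 N. Pads are 22 mm wide; open, the fingers measure 114 mm over their backs; the gripper's body (76 mm by 85 mm) begins 54 mm behind the grasp point. The pads swing forward as they close: fully open they stand 13 mm farther back than shut.
Start: joints at [69.912, 6.646, 82.598, -0, 90.757, -2.166], TCP at [0.208, 0.642, 0.231] pointing down, gripper open.
Joint ranges: [-162.19, 162.19], [-47.58, 125.68], [4.15, 143.07], [-65.23, 245.23], [0.69, 171.88], [-170.13, 170.13]. Speed limits (degrees/s): [108.29, 108.29, 127.2, 180, 180, 180].

INTERFACE

Orientations are given as a 3x3 rotation matrix whose columns are the frame's x, y, z axes.
In Python, from station import ctrl, viewer gives the robot as it stands.
- The arm moves only by the tool move_arm, never from a script. Its argument "series" is one flat list of numbers, 5 for each row, row after row: the shift along the tool's x, y, z in m, then the turn about the tool's z in rad, then the finger opening in m, from 0 to 0.0854. In form: [tx, ty, tz, turn, hand, tx, ty, tz, turn, hand, ...]. A call has 1 to 8 rows; each row is the pose to reach, as a shift and turn from the pose measured when the call began, along the tool's axes at that moment; what a row does not reach only later rows make up. A row lasts 1/10 s, in which the tool goes at most 50 mm and 8.59 degrees, less where a joint would pass 70% of its speed; a pose out of reach is approached as far as the arm can. A call with a gripper value outside its range is refused whole. The fingers move at their own pace and stop on an object; "squeeze" is the grip in N (left out, the last holds). Time passes only in rows, so rows that repeat a pose let the fingers close. It gives the time, the measured TCP pose, the force and the opening at its end, in the units of the state.
- ctrl.state(): the state, without advancing time (a new reading comes with each control period).
- viewer.capture(name): name is "scene" or "top" or "wrist"; returns (picture, depth): 420x560x3 uint8, red, green, blue; 420x560 float32, m along the optical axis (not along the pixel's ray), 0 where there is no reading.
- viewer.camera_info(name): a dict with "fx", "fy", "cx", "cy" (pixels), "cam_to_world" (4x4, takes a point from camera to world coordinates); the wrist camera has in their place "mount" (4x4, takes a point from camera to tool coordinates, whose origin is the TCP and whose axes are the flange's). Camera axes: x right, y down, z forward; pixel columns grow to the right and rows downward; lengths in m; the calibration is good to about 2 mm. A picture is of the moment at which its call begins: read the wrist's pose just before it. camera_info takes no time and is no camera call.
- ctrl.hand_in(): hands the job in, once; it reports no verdict.
The state is a dict: "t": time; "q": joint angles; "qd": joint speeds; "tau": joint torques, N m; "tcp_pos": TCP position; "tool_rot": TCP orientation; "contact_force": force on the tool from outside, world axes, zero at the start; "wrist_torque": the same for the moment, N m; "grip_width": finger opening in m.
Only numpy, scipy, OpenCV 4.12 (cv2) and the standard library are available. Lean on these libraries where they do the work, as an engineer would, in place of code of your own. Each camera call takes 0.05 s, during which the arm holds its last target.

TASK

The little block reader on the lab bench is going out of service: take the red status plate from the rack and hang it by its window on the steel hook at the front of the reader, red marked face pointing outward, away from the reader. Let it hang freely and square across the hook, and leave the yellow and the green plate standing in the rack.

Things in the scene. Friction and masses are not known exactly. Their poses are not given: they have to be found in the camera images.
- red_plate: Red plate, 84 wide, 138 tall, 6 thick (mm), 40-80 g, upright in the rack. Marked face red with white bar, back plain grey (edges: red half, grey half). Origin: middle of bottom edge; x out of marked face, y along width, z up. Through window 54 wide, z 64-94; bar 84 wide, z 94-114; on top a grip tab 40 wide, z 114-138, pinched from above across the 6 mm.
- yellow_plate: Yellow plate, same shape and axes, two black bars; stays in the rack. The grey rack (190 x 116 mm, 36 high) has three slots 70 mm apart along the plates' x, slot floor 8 mm above the bench, 28 deep, 9 wide; each holds one plate upright, in any order, all marked faces the same way. Nothing else stands above them.
- green_plate: Green plate, same shape and axes as the red one, marked with a white disc; in another slot of the rack, stays there.
- hook (a point): Fixed steel hook on the front of the white block reader. Point: root of its flat level tongue, middle of the top surface, 170 mm above the bench; x outward from the reader along the tongue, z up. Tongue 64 long, 26 wide, 5 thick (mm); lip at its end (x 60-64) rises 8 above it. Strap and reader lie behind x = 0, no higher than the tongue; open below. The window's top edge rests on it.

How it is judged:
By the outcome, as a careful person would: the job done as asked, in the order asked, and still so for the second after the job is handed in, with the robot touching nothing.
It also fails if it takes over 38 s, if anything falls off the work surface, if the arm or the gripper's body presses on something with over 40 N, if the wrist force passes 120 N, or if a joint passes its speed limit or range.

## Working session

There is one attempt and no reset: what is moved stays moved. The work goes in short steps, Python scripts to look and compute and a tool call to move; the robot and the scene stay as the last step left them, time stands still between calls to the robot, and variables do not carry over. Pictures are saved under pics/ and viewed, and the job is handed in when it is done.

Besides the shell and the picture viewer there is one more tool, called after "Request:" as name(argument=value, ...) on one line, values as JSON. move_arm: Moves the arm, as the interface text tells. Its arguments: {"type":"object","properties":{"series":{"type":"array"},"squeeze":{"type":"number"}},"required":["series"]}

```bash
ls; mkdir -p pics; python3 - <<'E'
from station import ctrl, viewer
import cv2, numpy as np
print(ctrl.state())
for n in ("scene","top","wrist"):
    p,d=viewer.capture(n)
    cv2.imwrite(f"pics/{n}0.png",p[:,:,::-1]); np.save(f"pics/{n}0_d.npy",d)
    print(n,viewer.camera_info(n))
E
```

```text
pics
{'t': 0.0, 'q': array([ 6.99121551e+01,  6.67279823e+00,  8.26370864e+01,  1.94639520e-03,
        9.07575616e+01, -2.16482514e+00]), 'qd': array([-0.06302141, -0.00379857,  0.0219612 , -0.03266246, -0.02593842,
        0.0220502 ]), 'tau': array([-1.80139061e-03, -7.31991577e+01, -6.32486200e+01, -2.57194961e-04,
        6.51241920e-03, -1.99315996e-04]), 'tcp_pos': array([0.20764123, 0.64205252, 0.23056326]), 'tool_rot': array([[-9.51470955e-01,  3.07738252e-01, -4.36208749e-04],
       [ 3.07738551e-01,  9.51470329e-01, -1.09388104e-03],
       [ 7.84106439e-05, -1.17503428e-03, -9.99999307e-01]]), 'contact_force': array([ 0.03864352, -0.52452018,  0.11121646]), 'wrist_torque': array([-0.08193952, -0.01234176,  0.00797007]), 'grip_width': 0.0855596908972125}
scene {'fx': 511.01154898086793, 'fy': 511.01154898086793, 'cx': 277.64870990737165, 'cy': 199.83300690295525, 'cam_to_world': array([[-0.52473069,  0.73386542, -0.43139223,  0.93963167],
       [ 0.85123181,  0.45703456, -0.25792211,  0.20693657],
       [ 0.00788104, -0.50255443, -0.86450965,  0.94143998],
       [ 0.  
[... 271 characters left out ...]
9929701e-01, -1.18551807e-02,  2.19240119e-04,
        -2.60441535e-02],
       [ 1.16586852e-03, -1.16702434e-01, -9.93166241e-01,
         8.44191416e-01],
       [ 0.00000000e+00,  0.00000000e+00,  0.00000000e+00,
         1.00000000e+00]])}
wrist {'fx': 370.440490775799, 'fy': 370.440490775799, 'cx': 280.5660478674417, 'cy': 214.3230579757206, 'mount': array([[-1.44623018e-03, -9.51678465e-01, -3.07092833e-01,
         7.95938843e-02],
       [ 9.99998854e-01, -1.23880814e-03, -8.70360584e-04,
        -7.88443132e-06],
       [ 4.47874323e-04, -3.07093740e-01,  9.51679166e-01,
        -1.42798420e-01],
       [ 0.00000000e+00,  0.00000000e+00,  0.00000000e+00,
         1.00000000e+00]])}
```

View pics/scene0.png

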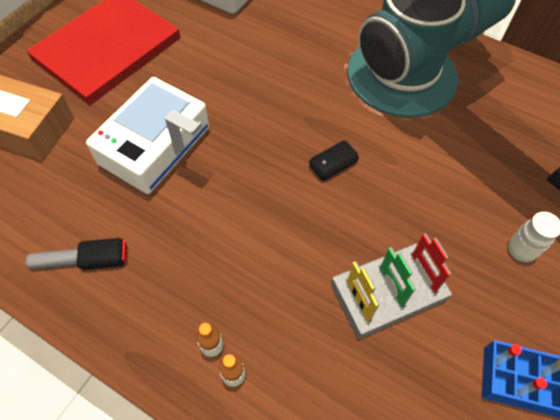

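View pics/top0.png

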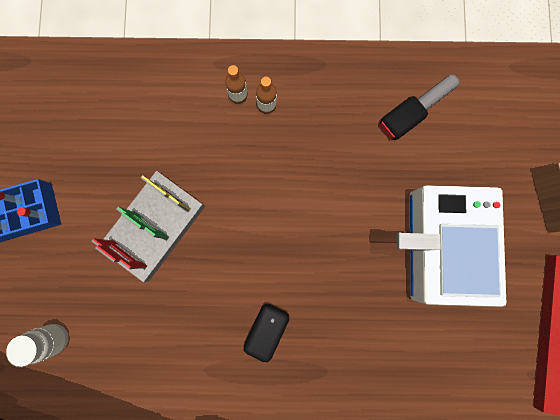

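View pics/wrist0.png

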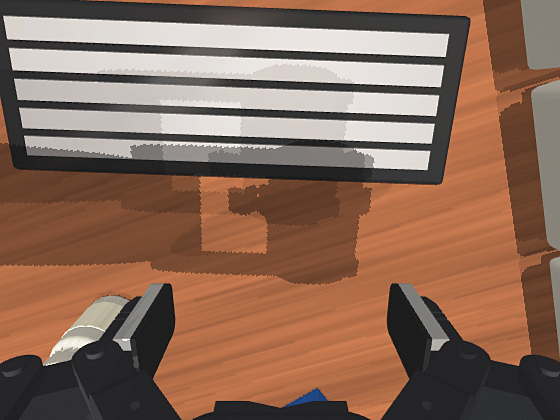

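The scene shows the rack at (390,285), with yellow, green and red plates in that order. The reader is at (150,130), its tongue at (182,122). In the top view the rack is at (150,225), with red at (118,252), and the tongue points left at (385–440,238). Next I'll measure the plates and the hook.

```bash
cat > h.py <<'E'
import cv2, numpy as np
from station import ctrl, viewer
def cloud(n,d,ci=None,T=None):
    ci=ci or viewer.camera_info(n)
    T=ci['cam_to_world'] if T is None else T
    v,u=np.mgrid[:d.shape[0],:d.shape[1]]
    P=np.stack([(u-ci['cx'])/ci['fx']*d,(v-ci['cy'])/ci['fy']*d,d],-1)
    return P@T[:3,:3].T+T[:3,3]
def masks(p):
    h=cv2.cvtColor(p,cv2.COLOR_RGB2HSV); H,S,V=[h[...,i].astype(int) for i in range(3)]
    return dict(red=((H<6)|(H>172))&(S>190)&(V>90),yellow=(abs(H-27)<6)&(S>150)&(V>80),green=(abs(H-65)<20)&(S>120)&(V>60))
E
python3 - <<'E'
from h import *
for n in("top","scene"):
    p=cv2.imread(f"pics/{n}0.png")[:,:,::-1].copy(); d=np.load(f"pics/{n}0_d.npy")
    X=cloud(n,d)
    box=((slice(160,290),slice(80,215)) if n=="top" else (slice(225,335),slice(320,460)))
    for k,m in masks(p).items():
        mm=np.zeros_like(m); mm[box]=m[box]; mm&=d>0
        Q=X[mm]
        print(n,k,len(Q),"z",Q[:,2].min(),Q[:,2].max())
        for lo,hi in((.04,.15),(.105,.16),(.125,.16)):
            q=Q[(Q[:,2]>lo)&(Q[:,2]<hi)]
            if len(q)>5:
                c=q[:,:2].mean(0); w,v=np.linalg.eigh(np.cov(q[:,:2].T)); 
                a=v[:,1]; s=(q[:,:2]-c)@a
                print("  ",lo,len(q),c.round(4),"ang",np.degrees(np.arctan2(a[1],a[0])).round(1),"mid",(c+a*(s.max()+s.min())/2).round(4),"len",np.ptp(s).round(4),"thick",np.sqrt(w[0]*12).round(4))
    # rack top
    Q=X[box].reshape(-1,3); q=Q[(Q[:,2]>.030)&(Q[:,2]<.042)]
    r=cv2.minAreaRect(q[:,:2].astype(np.float32)); print("rack",len(q),q[:,2].mean(),r)
    # hook
    hb=(slice(200,280),slice(350,480)) if n=="top" else (slice(95,170),slice(150,215))
    Q=X[hb].reshape(-1,3); z=Q[:,2]; print("hook z hist",np.histogram(z,bins=np.arange(.06,.2,.01)))
    q=Q[(z>.160)&(z<.19)]; c=q.mean(0); r=cv2.minAreaRect(q[:,:2].astype(np.float32)); print("tongue",len(q),c,np.percentile(q[:,2],[5,50,95]),r,cv2.boxPoints(r))
    big=cv2.resize(np.ascontiguousarray(p[box]),None,fx=4,fy=4,interpolation=2); cv2.imwrite(f"pics/{n}0_r.png",big[:,:,::-1])
    big=cv2.resize(np.ascontiguousarray(p[hb]),None,fx=6,fy=6,interpolation=2); cv2.imwrite(f"pics/{n}0_h.png",big[:,:,::-1])
E
```

```text
top red 271 z 0.03341425204530368 0.14900553694377416
   0.04 267 [0.4783 0.2514] ang 54.6 mid [0.4798 0.2535] len 0.0832 thick 0.0029
   0.105 131 [0.4802 0.2542] ang 54.4 mid [0.4799 0.2537] len 0.0826 thick 0.003
   0.125 63 [0.4796 0.2534] ang 55.1 mid [0.4741 0.2456] len 0.0628 thick 0.003
top yellow 55 z 0.03036731858967956 0.1486559600169548
   0.04 53 [0.5849 0.16  ] ang 53.7 mid [0.5942 0.1727] len 0.0839 thick 0.0027
   0.105 37 [0.5903 0.1672] ang 54.1 mid [0.5944 0.1728] len 0.0836 thick 0.0025
   0.125 19 [0.5922 0.17  ] ang 52.7 mid [0.5939 0.1723] len 0.0383 thick 0.0026
top green 267 z 0.02795943849240523 0.14884595131715228
   0.04 256 [0.5348 0.2103] ang 54.4 mid [0.5366 0.2129] len 0.083 thick 0.0032
   0.105 140 [0.5357 0.2119] ang 54.3 mid [0.5366 0.2132] len 0.0823 thick 0.0034
   0.125 63 [0.5365 0.2133] ang 54.2 mid [0.5369 0.2139] len 0.0395 thick 0.0033
rack 4357 0.03608919990784097 ((0.5354974269866943, 0.21551837027072906), (0.11805668473243713, 0.19031411409378052), 54.53374481201172)
hook z hist (array([ 121,  124,  156, 2025, 2216,    3,    0,    0,    
[... 1304 characters left out ...]
4.9 mid [0.5356 0.2133] len 0.0396 thick 0.003
rack 3702 0.03659585415031897 ((0.5328994989395142, 0.21449051797389984), (0.11725728958845139, 0.19207721948623657), 54.5637092590332)
hook z hist (array([ 157,  163,  193,  757, 1008,   39,   33,   27,   20,   18,  135,
        319,    3,    0]), array([0.06, 0.07, 0.08, 0.09, 0.1 , 0.11, 0.12, 0.13, 0.14, 0.15, 0.16,
       0.17, 0.18, 0.19, 0.2 ]))
tongue 457 [ 0.50392724 -0.26745449  0.17125623] [0.16759921 0.17093575 0.17794512] ((0.5034937262535095, -0.2685467004776001), (0.07322586327791214, 0.02835782989859581), 87.9183578491211) [[ 0.48799428 -0.30462044]
 [ 0.5163334  -0.30565047]
 [ 0.51899314 -0.23247296]
 [ 0.49065405 -0.23144293]]
```

```bash
python3 -c "
import cv2,numpy as np
for n in ('r','h'):
    a=cv2.imread(f'pics/top0_{n}.png');b=cv2.imread(f'pics/scene0_{n}.png')
    s=400
    cv2.imwrite(f'pics/c0_{n}.png',np.hstack([cv2.resize(x,(s,int(x.shape[0]*s/x.shape[1])))[:400] if 0 else cv2.resize(x,(400,400)) for x in (a,b)]))
"
```

```text
(no output)
```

View pics/c0_r.png

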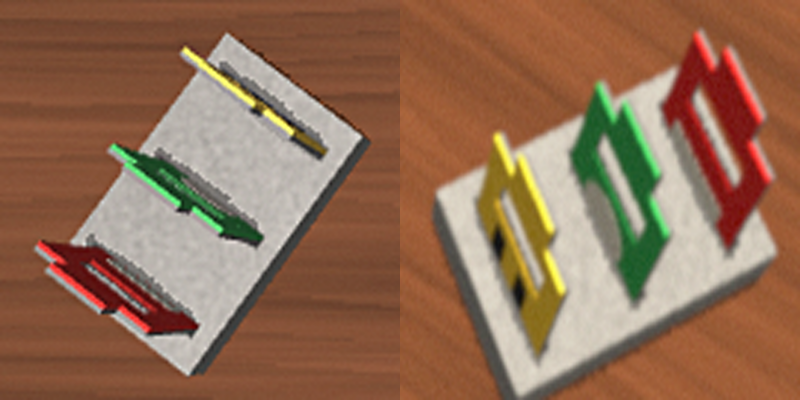

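View pics/c0_h.png

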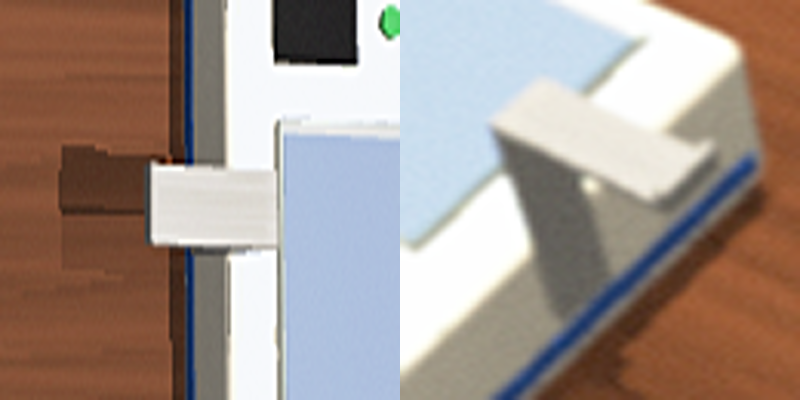

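The red plate's centre, corrected for its half-grey edge, is about (0.4775, 0.2553), and its marked face points to −35.4°. The marks on yellow and green are visible from that side. The tongue points to about +y, with the lip at y ≈ −0.232. First move: go over the plate and turn.

Request:
move_arm(series=[-0.02,-0.015,0,0.12,0.05,-0.05,-0.038,0,0.27,0.05,-0.085,-0.064,0,0.42,0.05,-0.12,-0.09,0,0.565,0.05,-0.155,-0.117,0,0.71,0.05,-0.19,-0.143,0,0.855,0.05,-0.22,-0.166,0,1.0,0.05,-0.25,-0.19,0,1.145,0.05], squeeze=40)

```text
t: 0.95
tcp_pos: [0.3877, 0.3829, 0.2308]
tool_rot: [[-0.107, 0.994, -0.0], [0.994, 0.107, -0.001], [-0.001, -0.0, -1.0]]
contact_force: [1.2, 1.2, 0.0]
grip_width: 0.0501
```

```bash
cat >> h.py <<'E'
def to(p,yaw,R=None,P=None):
    "shift (tool axes) and turn to world TCP p, tool-y yaw deg"
    s=ctrl.state(); R=np.array(s['tool_rot']);P=np.array(s['tcp_pos'])
    cur=np.degrees(np.arctan2(R[1,1],R[0,1])); d=-(yaw-cur)
    print("t",s['t'],"tcp",P.round(4),"yaw",cur.round(2),"tz",R[:,2].round(4),"q",np.round(s['q'],1),"F",np.round(s['contact_force'],1),"grip",round(s['grip_width'],4))
    print("shift",(R.T@(np.array(p)-P)).round(4),"turn",np.radians((d+180)%360-180).round(3),np.radians(d%360).round(3),np.radians(d%360-360).round(3))
E
python3 -c "
from h import *
to((.4775,.2553,.231),-35.4)"
```

```text
t 0.95 tcp [0.3877 0.3829 0.2308] yaw 6.12 tz [-3.e-04 -8.e-04 -1.e+00] q [42.  -9.7 98.6 -0.  91.1 35.8] F [1.2 1.2 0. ] grip 0.0501
shift [-1.364e-01  7.570e-02 -1.000e-04] turn 0.725 0.725 -5.558
```

Request:
move_arm(series=[-0.025,0.014,0,0.135,0.05,-0.055,0.031,0,0.275,0.05,-0.085,0.048,0,0.415,0.05,-0.11,0.061,0,0.55,0.05,-0.128,0.071,0,0.67,0.05,-0.136,0.0757,0,0.725,0.05,-0.1364,0.0757,0,0.725,0.05])

```text
t: 1.65
tcp_pos: [0.478, 0.2544, 0.2306]
tool_rot: [[0.581, 0.814, -0.001], [0.814, -0.581, -0.001], [-0.001, 0.0, -1.0]]
contact_force: [-0.6, 1.3, 0.1]
grip_width: 0.0501
```

```bash
python3 - <<'E'
from h import *
to((.4775,.2553,.118),-35.4)
s=ctrl.state(); p,d=viewer.capture("wrist"); ci=viewer.camera_info("wrist")
cv2.imwrite("pics/wrist1.png",p[:,:,::-1])
T=np.eye(4);T[:3,:3]=s['tool_rot'];T[:3,3]=s['tcp_pos'];T=T@ci['mount']
X=cloud("wrist",d,ci,T)
for k,m in masks(p).items():
    Q=X[m&(d>0)]
    q=Q[(Q[:,2]>.125)&(Q[:,2]<.16)]
    print(k,len(Q),len(q))
    if len(q)>20:
        c=q[:,:2].mean(0); w,v=np.linalg.eigh(np.cov(q[:,:2].T)); a=v[:,1]; s_=(q[:,:2]-c)@a
        print(c,np.degrees(np.arctan2(a[1],a[0])),(c+a*(s_.max()+s_.min())/2).round(4),np.ptp(s_),"th",np.sqrt(12*w[0]),q[:,2].max())
q=X.reshape(-1,3);q=q[(q[:,2]>.138)&(q[:,2]<.155)&(np.hypot(q[:,0]-.4775,q[:,1]-.2553)<.04)]
print("tab top all",len(q),q.mean(0),cv2.minAreaRect(q[:,:2].astype(np.float32)))
E
```

```text
t 1.65 tcp [0.478  0.2544 0.2306] yaw -35.56 tz [-7.0e-04 -1.1e-03 -1.0e+00] q [ 25.3 -10.1  99.   -0.   91.1  60.9] F [-0.6  1.3  0.1] grip 0.0501
shift [ 0.0006 -0.0009  0.1126] turn -0.003 6.28 -0.003
red 402 244
[0.47838553 0.2578519 ] 55.14984832150411 [0.4775 0.2566] 0.03997390110559124 th 0.0024540535613806406 0.14789506675665592
yellow 387 53
[0.59793747 0.18389161] 54.26503892414565 [0.5917 0.1752] 0.04007928015205465 th 0.004750943818502838 0.14735831338495065
green 749 283
[0.53545484 0.21761218] 54.26892432902391 [0.5341 0.2158] 0.04066852321151724 th 0.003148467301704132 0.14786687122251435
tab top all 565 [0.47697187 0.25859807 0.14609334] ((0.47598761320114136, 0.25757014751434326), (0.0402509868144989, 0.005778206046670675), 54.381629943847656)
```

View pics/wrist1.png

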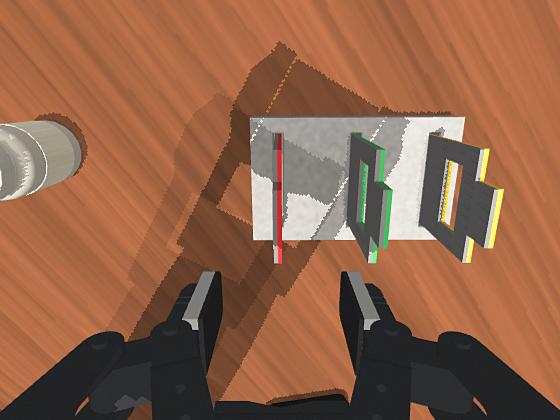

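The wrist view shows the red tab's edge at (278,195), with its red half toward green and its grey half away, so the marked face points along tool +y. Its tab centre differs from the bench-camera figure by about 3 mm, so I'll use the average and descend.

Request:
move_arm(series=[0.0005,-0.0014,0.025,0,0.05,0.001,-0.0024,0.055,0,0.05,0.001,-0.0024,0.085,0,0.05,0.001,-0.0024,0.105,0,0.05,0.001,-0.0024,0.1126,0,0.05,0.001,-0.0024,0.1126,0,0.05,0.001,-0.0024,0.1126,0,0.012,0.001,-0.0024,0.1126,0,0.012])

```text
t: 2.5
tcp_pos: [0.4766, 0.2575, 0.1195]
tool_rot: [[0.579, 0.816, 0.001], [0.816, -0.579, -0.0], [0.0, 0.001, -1.0]]
contact_force: [-0.6, 0.4, 0.6]
grip_width: 0.0219
```

```bash
python3 - <<'E'
from h import *
to((.4767,.2565,.118),-35.4)
p,d=viewer.capture("wrist")
cv2.imwrite("pics/wrist2.png",p[:,:,::-1])
E
```

```text
t 2.5 tcp [0.4766 0.2575 0.1195] yaw -35.36 tz [ 1.e-03 -1.e-04 -1.e+00] q [ 25.7  -7.1 106.8  -0.   80.3  61.1] F [-0.6  0.4  0.6] grip 0.0219
shift [-0.0008  0.0007  0.0015] turn 0.001 0.001 -6.282
```

View pics/wrist2.png

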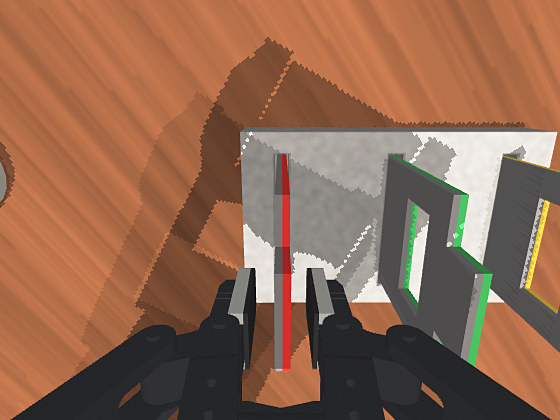

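The plate at column 283 sits centred between the pads (252 and 312). Closing the fingers.

Request:
move_arm(series=[-0.0008,0.0005,0.0015,0,0.0,-0.0008,0.0005,0.0015,0,0.0,-0.0008,0.0005,0.0015,0,0.0,-0.0008,0.0005,0.0015,0,0.0,-0.0008,0.0005,0.0015,0,0.0], squeeze=50)

```text
t: 3.05
tcp_pos: [0.477, 0.2568, 0.1191]
tool_rot: [[0.579, 0.815, 0.002], [0.815, -0.579, 0.001], [0.002, 0.001, -1.0]]
contact_force: [-0.5, 1.8, 6.0]
grip_width: 0.005
```

```bash
python3 - <<'E'
from h import *
to((.4767,.2565,.29),-35.4)
E
```

```text
t 3.05 tcp [0.477  0.2568 0.1191] yaw -35.37 tz [ 0.0025  0.001  -1.    ] q [ 25.6  -7.2 106.9  -0.   80.1  61. ] F [-0.5  1.8  6. ] grip 0.005
shift [-0.      0.0002 -0.1709] turn 0.001 0.001 -6.283
```

Request:
move_arm(series=[0,0,-0.005,0,0,0,0,-0.015,0,0,0,0,-0.03,0,0,0,0,-0.055,0,0,0,0,-0.09,0,0,0,0,-0.125,0,0,0,0,-0.155,0,0,0,0,-0.17,0,0])

```text
t: 3.85
tcp_pos: [0.4769, 0.2567, 0.2932]
tool_rot: [[0.579, 0.815, 0.006], [0.815, -0.579, 0.003], [0.006, 0.004, -1.0]]
contact_force: [1.3, 0.4, -1.5]
grip_width: 0.0051
```

```bash
python3 - <<'E'
from h import *
to((.506,-.16,.29),89)
p,d=viewer.capture("scene"); X=cloud("scene",d)
m=masks(p)
cv2.imwrite("pics/scene3.png",p[:,:,::-1])
# hook geometry (refined)
for n in("top","scene"):
    d=np.load(f"pics/{n}0_d.npy"); Y=cloud(n,d).reshape(-1,3)
    q=Y[(abs(Y[:,0]-.504)<.03)&(Y[:,1]>-.31)&(Y[:,1]<-.22)&(Y[:,2]>.165)&(Y[:,2]<.2)]
    t=q[(q[:,2]<.1735)]; l=q[q[:,2]>.175]
    print(n,"tongue z",np.median(t[:,2]),"lip n",len(l),l.mean(0) if len(l) else 0)
    bins=np.arange(-.295,-.235,.01); L=[]
    for b in bins:
        s=q[(q[:,1]>b)&(q[:,1]<b+.01)]
        L.append([b+.005,s[:,0].min(),s[:,0].max()]) 
    L=np.array(L); c=(L[:,1]+L[:,2])/2
    f=np.polyfit(L[:,0],c,1); print("centre line",f,"x at -.265",np.polyval(f,-.265),"yaw",90-np.degrees(np.arctan(f[0])),"width",(L[:,2]-L[:,1]).mean(),"y range",q[:,1].min(),q[:,1].max())
    Q=Y[(Y[:,2]>.085)&(Y[:,2]<.115)&(Y[:,1]<-.25)&(abs(Y[:,0]-.5)<.2)]
    print("reader",cv2.minAreaRect(Q[:,:2].astype(np.float32)))
E
```

```text
t 3.85 tcp [0.4769 0.2567 0.2932] yaw -35.37 tz [ 0.0063  0.0027 -1.    ] q [ 25.6 -10.9  93.9  -0.   96.5  61. ] F [ 1.3  0.4 -1.5] grip 0.0051
shift [-0.323   0.265   0.0023] turn -2.171 4.113 -2.171
top tongue z 0.17082493301638868 lip n 57 [ 0.50481554 -0.23524161  0.17827064]
centre line [0.03072137 0.51271822] x at -.265 0.5045770514104885 yaw 88.24034837868764 width 0.024993364975476894 y range -0.30413929036728227 -0.2325704180357459
reader ((0.502737283706665, -0.37523630261421204), (0.1565908044576645, 0.22030159831047058), 88.93235778808594)
scene tongue z 0.17064461255686447 lip n 42 [ 0.50451475 -0.23782545  0.17796691]
centre line [0.01832646 0.50806913] x at -.265 0.5032126147448197 yaw 88.95008888166325 width 0.026809474976741316 y range -0.3052931359003459 -0.23173905474207526
reader ((0.5110605955123901, -0.6132635474205017), (0.6320796012878418, 0.24998968839645386), 88.50350189208984)
```

View pics/scene3.png

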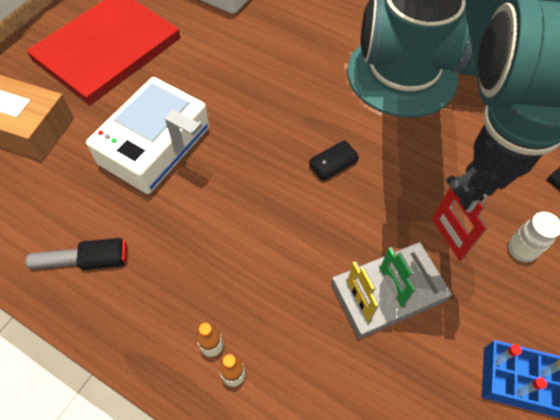

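The scene shows the red plate lifted clear at (460,225), with its white bar visible on the face. Yellow and green still stand in the rack. Carrying it over with the turn.

Request:
move_arm(series=[-0.005,0.004,0,-0.03,0,-0.017,0.014,0,-0.1,0,-0.034,0.028,0,-0.21,0,-0.053,0.043,0,-0.33,0,-0.072,0.059,0,-0.45,0,-0.091,0.075,0.001,-0.57,0,-0.11,0.09,0.001,-0.69,0,-0.129,0.106,0.001,-0.81,0])

```text
t: 4.7
tcp_pos: [0.4885, 0.0893, 0.2916]
tool_rot: [[-0.197, 0.98, 0.006], [0.98, 0.197, 0.003], [0.002, 0.006, -1.0]]
contact_force: [-0.6, 0.0, -1.4]
grip_width: 0.0051
```

```bash
python3 - <<'E'
from h import *
to((.506,-.16,.29),88.8)
E
```

```text
t 4.7 tcp [0.4885 0.0893 0.2916] yaw 11.33 tz [ 0.0059  0.003  -1.    ] q [  7.3 -16.6  98.8   0.1  97.4  -4. ] F [-0.6  0.  -1.4] grip 0.0051
shift [-0.2479 -0.0319  0.001 ] turn -1.352 4.931 -1.352
```

Request:
move_arm(series=[-0.02,-0.003,0,-0.11,0,-0.043,-0.006,0,-0.23,0,-0.065,-0.008,0,-0.35,0,-0.087,-0.011,0,-0.47,0,-0.109,-0.014,0,-0.59,0,-0.131,-0.017,0,-0.71,0,-0.153,-0.02,0.001,-0.83,0,-0.174,-0.022,0.001,-0.95,0])

```text
t: 5.5
tcp_pos: [0.5008, -0.0866, 0.289]
tool_rot: [[-0.914, 0.406, 0.005], [0.406, 0.914, 0.003], [-0.003, 0.005, -1.0]]
contact_force: [-0.3, 0.3, 0.3]
grip_width: 0.0053
```

```bash
python3 - <<'E'
from h import *
to((.506,-.16,.29),88.8)
E
```

```text
t 5.5 tcp [ 0.5008 -0.0866  0.289 ] yaw 66.04 tz [ 0.0045  0.0033 -1.    ] q [-12.8 -15.   97.8   0.2  97.  -78.8] F [-0.3  0.3  0.3] grip 0.0053
shift [-0.0345 -0.065  -0.0012] turn -0.397 5.886 -0.397
```

Request:
move_arm(series=[-0.01,-0.02,0,-0.11,0,-0.019,-0.037,0,-0.21,0,-0.027,-0.051,0,-0.3,0,-0.032,-0.061,-0.001,-0.365,0,-0.0345,-0.065,-0.001,-0.397,0,-0.0345,-0.065,-0.001,-0.397,0,-0.0345,-0.065,-0.001,-0.397,0])

```text
t: 6.2
tcp_pos: [0.5058, -0.1598, 0.2891]
tool_rot: [[-1.0, 0.022, 0.004], [0.022, 1.0, 0.004], [-0.004, 0.004, -1.0]]
contact_force: [0.9, -0.1, -0.5]
grip_width: 0.0052
```

```bash
python3 - <<'E'
from h import *
to((.504,-.16,.2025),88.8)
for n in("top","scene"):
    s=ctrl.state(); p,d=viewer.capture(n); X=cloud(n,d)
    cv2.imwrite(f"pics/{n}4.png",p[:,:,::-1])
    x0,y0,z0=s['tcp_pos']
    sel=(abs(X[...,0]-x0)<.06)&(abs(X[...,1]-y0)<.04)&(X[...,2]>z0-.13)&(X[...,2]<z0-.003)&(d>0)
    mr=masks(p)['red']&sel
    q=X[mr]; print(n,"red",len(q))
    if len(q)<20: continue
    c=q[:,:2].mean(0); w,v=np.linalg.eigh(np.cov(q[:,:2].T)); a=v[:,1]; s_=(q[:,:2]-c)@a
    print(c,np.degrees(np.arctan2(a[1],a[0])),"mid",(c+a*(s_.max()+s_.min())/2).round(4),"len",np.ptp(s_),"z",q[:,2].min(),q[:,2].max(), "th",np.sqrt(12*w[0]))
    # plane fit
    c3=q.mean(0); _,_,vt=np.linalg.svd(q-c3); print("normal",vt[2])
    pl=X[sel&(abs((X-c3)@vt[2])<.006)]; print("plate z range",pl[:,2].min(),pl[:,2].max(),"x",pl[:,0].min(),pl[:,0].max())
E
```

```text
t 6.2 tcp [ 0.5058 -0.1598  0.2891] yaw 88.71 tz [ 0.0036  0.0037 -1.    ] q [ -20.4  -12.1   95.4    0.3   96.6 -109.1] F [ 0.9 -0.1 -0.5] grip 0.0052
shift [ 0.0021 -0.0005  0.0866] turn -0.002 6.282 -0.002
top red 0
scene red 720
[ 0.5093074  -0.15851517] 178.85530381125318 mid [ 0.506  -0.1584] len 0.08606871816996581 z 0.1778262382782111 0.2862280679968938 th 0.002379033796501388
normal [-0.01973327 -0.99980013 -0.00320917]
plate z range 0.1778262382782111 0.2862280679968938 x 0.4617721466372113 0.5490234377360736
```

View pics/scene4.png

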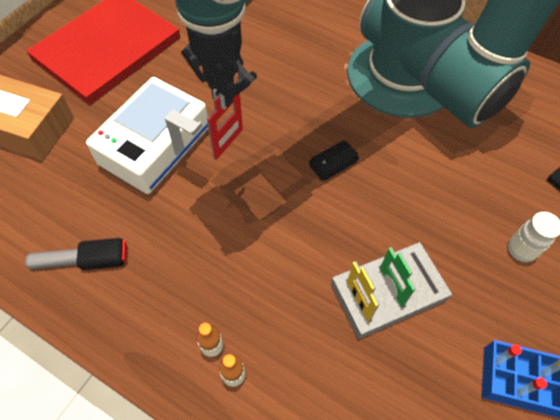

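View pics/top4.png

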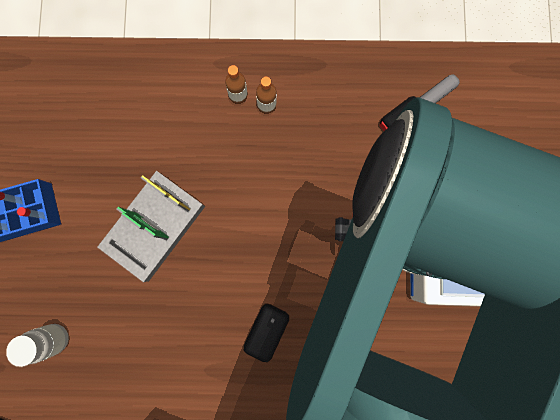

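The scene shows the plate upright in the gripper at (228,125), red face with its white bar turned away from the reader. In the same camera its yaw of 88.9° matches the hook's 88.9°. Next I'll lower it to insertion height in front of the lip.

Request:
move_arm(series=[0.0005,0,0.01,0,0,0.0005,0,0.03,0,0,0.0005,0,0.052,0,0,0.0005,0,0.072,0,0,0.0005,0,0.083,0,0,0.0005,0,0.0856,-0.002,0,0.0005,0,0.0856,-0.002,0])

```text
t: 7.0
tcp_pos: [0.5057, -0.1592, 0.2039]
tool_rot: [[-1.0, 0.02, 0.004], [0.02, 1.0, 0.003], [-0.004, 0.004, -1.0]]
contact_force: [0.2, -0.6, 0.0]
grip_width: 0.005
```

```bash
python3 - <<'E'
from h import *
to((.5035,-.264,.2035),88.8)
p,d=viewer.capture("scene"); cv2.imwrite("pics/scene5.png",cv2.resize(p[60:220,100:300],None,fx=4,fy=4)[:600,:,::-1])
p,d=viewer.capture("wrist"); cv2.imwrite("pics/wrist5.png",p[:,:,::-1])
E
```

```text
t 7.0 tcp [ 0.5057 -0.1592  0.2039] yaw 88.88 tz [ 0.0041  0.0035 -1.    ] q [ -20.4  -11.2  102.5    0.3   88.6 -109.3] F [ 0.2 -0.6  0. ] grip 0.005
shift [ 2.000e-04 -1.048e-01  1.000e-04] turn 0.001 0.001 -6.282
```

View pics/scene5.png

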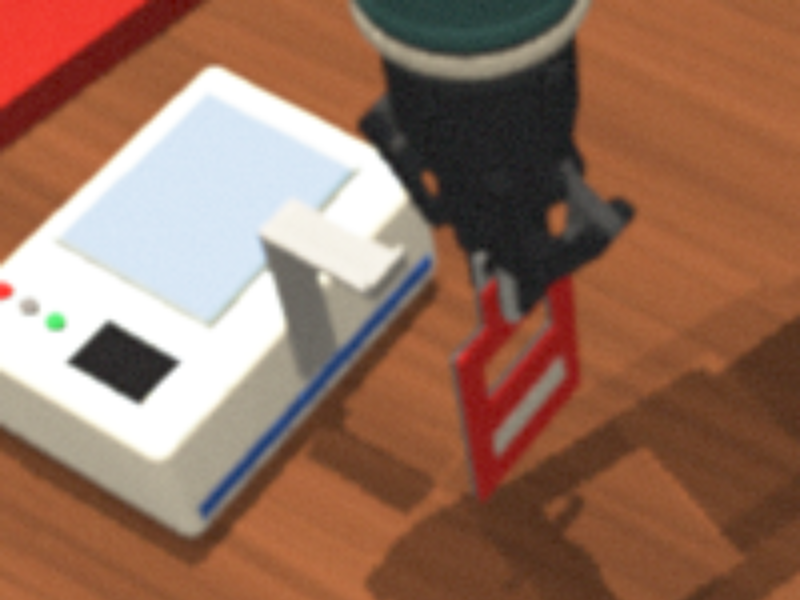

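View pics/wrist5.png

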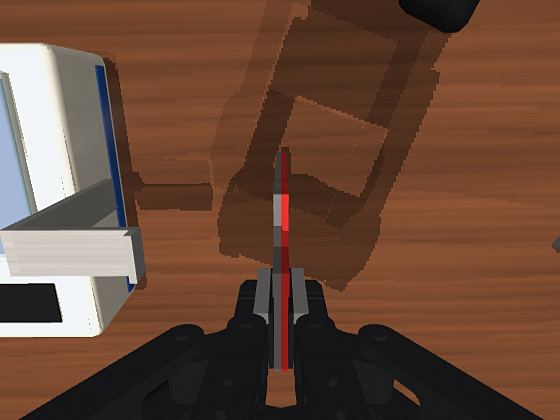

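The wrist view shows the tongue with its lip at (140,255), the plate edge at column 283, and the grey back toward the reader. I'll check the sideways alignment in this same camera.

```bash
python3 - <<'E'
from h import *
s=ctrl.state(); p,d=viewer.capture("wrist"); ci=viewer.camera_info("wrist")
T=np.eye(4);T[:3,:3]=s['tool_rot'];T[:3,3]=s['tcp_pos'];T=T@ci['mount']
X=cloud("wrist",d,ci,T); u=np.mgrid[:420,:560][1]
q=X[(u<160)&(d>0)]; z=q[:,2]
t=q[(z>.160)&(z<.2)]; print("tongue",len(t),np.percentile(t[:,2],[5,50,99]),t.min(0),t.max(0))
for b in np.arange(-.29,-.235,.01):
    k=t[(t[:,1]>b)&(t[:,1]<b+.01)]
    if len(k)>5: print(b+.005,k[:,0].min(),k[:,0].max(),(k[:,0].min()+k[:,0].max())/2)
pl=X[(abs(u-283)<14)&(abs(X[...,1]+.16)<.02)&(X[...,2]>.085)&(X[...,2]<.235)]
for lo in np.arange(.085,.235,.01):
    k=pl[(pl[:,2]>lo)&(pl[:,2]<lo+.01)]
    if len(k)>5: print("plate z",lo.round(3),len(k),"x",k[:,0].min().round(4),k[:,0].max().round(4),"y",k[:,1].mean().round(4))
E
```

```text
tongue 6887 [0.1677038  0.17015977 0.17865115] [ 0.48857705 -0.30323386  0.16002278] [ 0.51677583 -0.23159593  0.17986821]
-0.285 0.4888223359356275 0.515797463618906 0.5023098997772668
-0.27499999999999997 0.4889393506710773 0.5156626332132135 0.5023009919421454
-0.26499999999999996 0.4893146950302126 0.5159659567884993 0.5026403259093559
-0.25499999999999995 0.48936053208188224 0.5160775929880729 0.5027190625349776
-0.24499999999999994 0.4894427442955905 0.5164396814341913 0.5029412128648909
-0.23499999999999993 0.48983410149413487 0.5167758327269808 0.5033049671105578
plate z 0.095 20 x 0.4635 0.464 y -0.1585
plate z 0.105 27 x 0.4635 0.464 y -0.1581
plate z 0.115 26 x 0.4635 0.4639 y -0.1583
plate z 0.125 25 x 0.4634 0.4638 y -0.1583
plate z 0.135 33 x 0.4633 0.4639 y -0.1583
plate z 0.145 41 x 0.4633 0.4638 y -0.1584
plate z 0.155 48 x 0.4632 0.4638 y -0.1584
plate z 0.165 48 x 0.4632 0.4636 y -0.1584
plate z 0.175 61 x 0.463 0.4638 y -0.1584
plate z 0.185 75 x 0.463 0.4637 y -0.1585
plate z 0.195 80 x 0.4628 0.4637 y -0.1586
plate z 0.205 1045 x 0.4629 0.5476 y -0.1587
plate z 0.215 291 x 0.4845 0.4951 y -0.158
plate z 0.225 1704 x 0.4844 0.526 y -0.1592
```

All cameras agree: the tongue's centre is about x = 0.503 at y = −0.264, and its yaw is 88.9°. Sliding the window over the lip.

Request:
move_arm(series=[0.0007,-0.008,0,0,0,0.0007,-0.024,0,0,0,0.0007,-0.042,0,0,0,0.0007,-0.06,0,0,0,0.0007,-0.078,0,0,0,0.0007,-0.094,0,0,0,0.0007,-0.1048,0,0,0,0.0007,-0.1048,0,0,0])

```text
t: 7.95
tcp_pos: [0.5031, -0.2655, 0.2043]
tool_rot: [[-1.0, 0.021, 0.005], [0.021, 1.0, 0.003], [-0.005, 0.003, -1.0]]
contact_force: [0.1, -0.2, 0.3]
grip_width: 0.0052
```

```bash
python3 - <<'E'
from h import *
to((.503,-.264,.188),88.8)
p,d=viewer.capture("scene"); cv2.imwrite("pics/scene6.png",cv2.resize(p[60:220,100:300],None,fx=4,fy=4)[:600,:,::-1])
p,d=viewer.capture("wrist"); cv2.imwrite("pics/wrist6.png",p[:,:,::-1])
E
```

```text
t 7.95 tcp [ 0.5031 -0.2655  0.2043] yaw 88.79 tz [ 0.005  0.003 -1.   ] q [ -30.5   -6.2   98.     0.3   88.1 -119.3] F [ 0.1 -0.2  0.3] grip 0.0052
shift [0.0002 0.0015 0.0163] turn -0.0 6.283 -0.0
```

View pics/scene6.png

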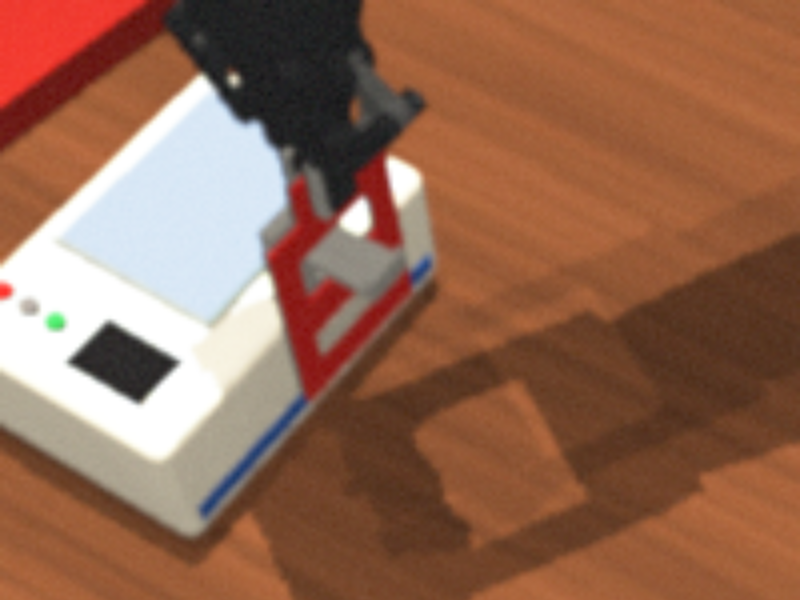

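View pics/wrist6.png

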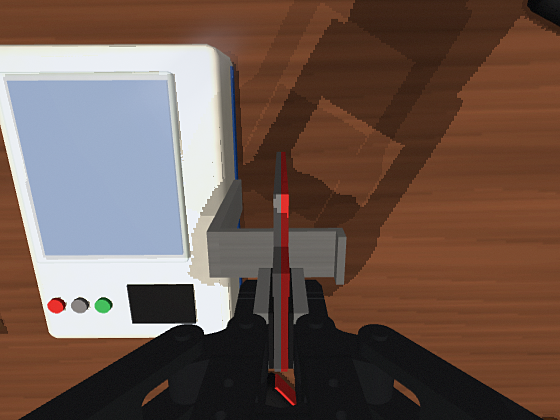

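The tongue passes through the window: the scene shows it at (350,260), and in the wrist view the plate at column 283 lies between root (210) and lip (340). Now lowering gently.

Request:
move_arm(series=[0.0002,0.001,0.004,0,0,0.0002,0.001,0.009,0,0,0.0002,0.001,0.013,0,0,0.0002,0.001,0.015,0,0,0.0002,0.001,0.016,0,0,0.0002,0.001,0.0165,0,0])

```text
t: 8.65
tcp_pos: [0.5032, -0.263, 0.1879]
tool_rot: [[-1.0, 0.02, 0.005], [0.02, 1.0, 0.003], [-0.005, 0.003, -1.0]]
contact_force: [0.5, 0.8, -0.0]
grip_width: 0.0052
```

```bash
python3 - <<'E'
from h import *
to((.503,-.264,.187),88.8)
E
```

```text
t 8.65 tcp [ 0.5032 -0.263   0.1879] yaw 88.85 tz [ 0.0052  0.0033 -1.    ] q [ -30.3   -6.    99.3    0.3   86.5 -119.2] F [ 0.5  0.8 -0. ] grip 0.0052
shift [ 0.0002 -0.001   0.0009] turn 0.001 0.001 -6.282
```

Request:
move_arm(series=[0,0,0.0005,0,0,0,0,0.001,0,0,0,0,0.0013,0,0])

```text
t: 8.95
tcp_pos: [0.5033, -0.2631, 0.1871]
tool_rot: [[-1.0, 0.02, 0.006], [0.02, 1.0, 0.003], [-0.006, 0.003, -1.0]]
contact_force: [-1.8, 0.9, 5.4]
grip_width: 0.0049
```

Contact felt at 5.4 N, so the plate is resting on the tongue. Opening the fingers.

Request:
move_arm(series=[0,0,0,0,0.009,0,0,0,0,0.012,0,0,0,0,0.02,0,0,0,0,0.03,0,0,0,0,0.04,0,0,0,0,0.04])

```text
t: 9.55
tcp_pos: [0.5033, -0.2631, 0.187]
tool_rot: [[-1.0, 0.02, 0.006], [0.02, 1.0, 0.003], [-0.006, 0.003, -1.0]]
contact_force: [0.1, -0.3, 0.5]
grip_width: 0.0398
```

```bash
python3 - <<'E'
from h import *
to((.503,-.264,.30),88.8)
p,d=viewer.capture("scene"); cv2.imwrite("pics/scene7.png",cv2.resize(p[60:220,100:300],None,fx=4,fy=4)[:600,:,::-1])
p,d=viewer.capture("wrist"); cv2.imwrite("pics/wrist7.png",p[:,:,::-1])
E
```

```text
t 9.55 tcp [ 0.5033 -0.2631  0.187 ] yaw 88.85 tz [ 0.0057  0.0031 -1.    ] q [ -30.3   -6.    99.4    0.3   86.4 -119.2] F [ 0.1 -0.3  0.5] grip 0.0398
shift [-0.0004 -0.0006 -0.113 ] turn 0.001 0.001 -6.282
```

View pics/scene7.png

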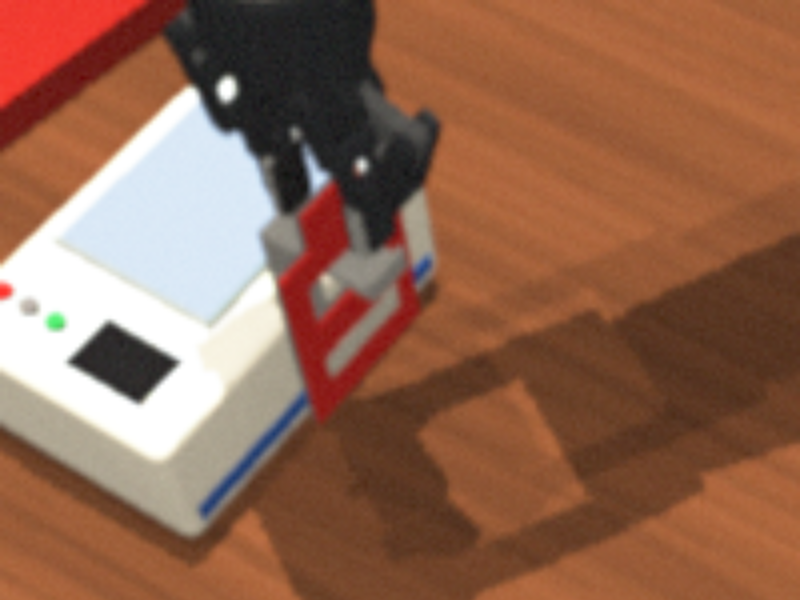

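View pics/wrist7.png

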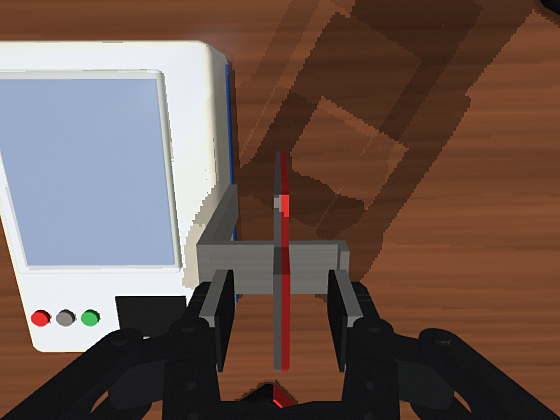

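The fingers are clear on both sides of the tab (pads at columns 225 and 345, plate at 283) and the plate hangs on the tongue. Retreating straight up.

Request:
move_arm(series=[0,0,-0.008,0,0.04,0,0,-0.025,0,0.04,0,0,-0.05,0,0.04,0,0,-0.08,0,0.04,0,0,-0.11,0,0.04,0,0,-0.135,0,0.04,0,0,-0.145,0,0.04,0,0,-0.145,0,0.04])

```text
t: 10.45
tcp_pos: [0.5027, -0.2637, 0.334]
tool_rot: [[-1.0, 0.02, 0.008], [0.02, 1.0, 0.002], [-0.008, 0.002, -1.0]]
contact_force: [-0.1, 0.6, -0.1]
grip_width: 0.0401
```

```bash
cat > chk.py <<'E'
from h import *
import sys
k=sys.argv[1]
to((.503,-.264,.30),88.8)
s=ctrl.state(); p,d=viewer.capture("scene"); X=cloud("scene",d)
cv2.imwrite(f"pics/scene{k}.png",p[:,:,::-1])
sel=(abs(X[...,0]-.503)<.07)&(abs(X[...,1]+.264)<.05)&(X[...,2]>.06)&(X[...,2]<.23)
q=X[masks(p)['red']&sel]; c3=q.mean(0); _,w,vt=np.linalg.svd(q-c3); n=vt[2]*np.sign(vt[2][1])
print("scene red",len(q),c3.round(4),"normal",n.round(4),"yaw",np.degrees(np.arctan2(n[1],n[0])).round(2),"z",q[:,2].min().round(4),q[:,2].max().round(4),"x",q[:,0].min().round(4),q[:,0].max().round(4),"midx",((q[:,0].min()+q[:,0].max())/2).round(4))
a=vt[0] if abs(vt[0][0])<.9 else vt[1]
k_=q[q[:,2]<.09]; print("y low",q[q[:,2]<.1][:,1].mean().round(4),"y high",q[q[:,2]>.19][:,1].mean().round(4))
for lo in np.arange(.08,.2,.02):
    j=q[(q[:,2]>lo)&(q[:,2]<lo+.02)]; print(lo.round(2),len(j),j[:,0].min().round(4),j[:,0].max().round(4))
p,d=viewer.capture("wrist"); cv2.imwrite(f"pics/wrist{k}.png",p[:,:,::-1])
E
python3 chk.py 8
```

```text
t 10.45 tcp [ 0.5027 -0.2637  0.334 ] yaw 88.85 tz [ 0.008   0.0017 -1.    ] q [ -30.4   -7.5   87.2    0.3   99.9 -119.2] F [-0.1  0.6 -0.1] grip 0.0401
shift [-0.0001 -0.0004  0.034 ] turn 0.001 0.001 -6.282
scene red 746 [ 0.5083 -0.2622  0.1503] normal [ 0.0181  0.9998 -0.0011] yaw 88.97 z 0.0749 0.217 x 0.4603 0.5458 midx 0.5031
y low -0.2622 y high -0.262
0.08 131 0.4603 0.5445
0.1 40 0.4631 0.544
0.12 104 0.4966 0.5458
0.14 64 0.4633 0.544
0.16 108 0.464 0.5449
0.18 179 0.465 0.5431
```

View pics/scene8.png

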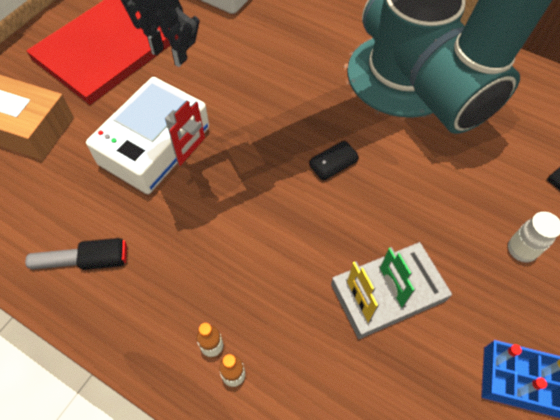

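View pics/wrist8.png

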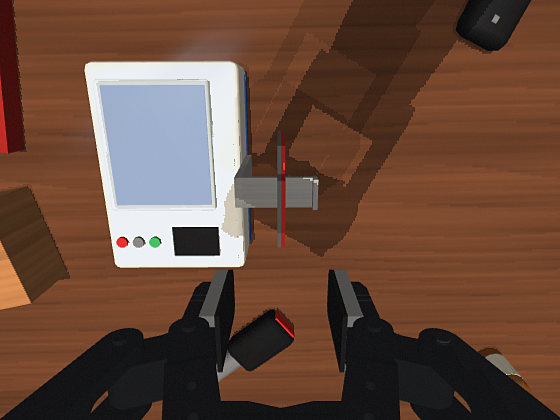

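The plate hangs upright (normal tilt under 0.1°), yaw 89.0° against the hook's 88.9°, centred at x = 0.503 with its bottom at 0.075. In the scene, yellow and green still stand in the rack. I'll wait briefly, recheck and hand in.

Request:
move_arm(series=[0,0,0,0,0.04,0,0,0,0,0.04,0,0,0,0,0.04,0,0,0,0,0.04,0,0,0,0,0.04,0,0,0,0,0.04])

```text
t: 11.15
tcp_pos: [0.5023, -0.2635, 0.3312]
tool_rot: [[-1.0, 0.02, 0.005], [0.02, 1.0, 0.004], [-0.005, 0.004, -1.0]]
contact_force: [0.5, -0.6, -0.0]
grip_width: 0.0399
```

```bash
python3 chk.py 9 | head -4; python3 -c "
from h import *
print(ctrl.hand_in())"
```

```text
t 11.15 tcp [ 0.5023 -0.2635  0.3312] yaw 88.85 tz [ 0.0049  0.0035 -1.    ] q [ -30.4   -7.4   87.4    0.3   99.8 -119.2] F [ 0.5 -0.6 -0. ] grip 0.0399
shift [-0.0005 -0.0006  0.0312] turn 0.001 0.001 -6.282
scene red 735 [ 0.5084 -0.2622  0.1508] normal [ 1.820e-02  9.998e-01 -6.000e-04] yaw 88.96 z 0.0761 0.2172 x 0.4599 0.5455 midx 0.5027
y low -0.2621 y high -0.2619
the job is handed in; nothing more can be done
None
```

The red plate is hanging by its window on the reader's hook, with the red marked face pointing outward, and I handed the job in at about 11 s. I took it by its tab, turned it to face outward, slid the window over the lip, rested it on the tongue at 5.4 N and backed straight up.

- **Last checks:** Two checks 0.7 s apart showed the plate still. It hung upright and square, at 89.0° against the hook's 88.9°. It was centred on the tongue at x ≈ 0.503 with its bottom at about 0.076 m. The gripper was about 0.11 m clear above it. The yellow and green plates were still standing in the rack.
- **Disagreement:** The cameras differed by about 3 mm on the plate's first position, so I used the average. After that, their readings of the hook and plate agreed to about 2 mm. No check failed.

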